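Set the stirrer and hold the cup stage at full cam lift

ROBOT

A 6-joint arm with a two-finger parallel gripper is mounted at the origin on the work surface. World frame = base frame: x ahead of the robot, y to its left, z up, the work surface at z = 0. Lengths are in mm, angles in rad, forces in N, time in s.
With the tool pointing down it reaches from about 300 to 775 mm from the base axis. Payload 14.6 kg.
Tool frame: the origin (TCP) lies on the mounting face of the last link; the fingertips stand 199 mm ahead of it and the grasp point (between the pads) lies 180 mm ahead of it; z points along the fingers, y is the line along which they close (so a half turn about z gives the same grasp; the last joint's range is limited). The gripper opens to 94 mm and grips with 3 to 60 N. Pads are 16 mm wide; open, the fingers measure 119 mm over their backs; the gripper's body (75 mm by 177 mm) begins 78 mm behind the grasp point.
Start: joints at [-1.415, 0.3, 1.521, -0, 1.321, -0.067], TCP at [121.523, -536.398, 404.646] pointing down, gripper open.
Joint ranges: [-3.03, 3.03], [-0.79, 2.21], [0.23, 2.52], [-1.04, 4.18], [0, 3.07], [-2.55, 2.55]. Speed limits (rad/s): [2.22, 2.22, 2.57, 3.14, 3.14, 3.14].

INTERFACE

Orientations are given as [roll, pitch, yaw] about the fixed x, y, z axes, in that order (R = Rz(yaw) Ry(pitch) Rx(roll)).
In Python, from cell import manip gives the robot as it stands. The module is installed in compiled form; this text tells all that it offers.
- The arm moves only by the shell command python3 -m creep 'ROWS' [FORCE]. ROWS is a JSON object of lists of equal length, an entry for each row: "slide": the shift along the world's x, y, z in cm, a list of three; "turn": the turn about the world's z in rad; "claw": the opening, from 0 (shut) to 1 (fully open). A call has 1 to 8 rows; each row shifts and turns the commanded pose from where the row before left it; what a row does not reach is not made up. A row lasts 1/8 s, in which the tool goes at most 62.5 mm and 10.7 degrees, less where a joint would pass 70% of its speed; a pose out of reach is approached as far as the arm can. A call with a gripper value outside its range is refused whole. The fingers move at their own pace and stop on an object; FORCE is the grip in N (left out, the last holds). Time passes only in rows, so rows that do not move let the fingers close. It gives the time, the measured TCP pose, the force, the opening and the grip force at its end, in the units of the state.
- manip.read_state(): the state, without advancing time (a new reading comes with each control period).
- manip.camera(name): name is "scene" or "top"; returns (picture, depth): 400x640x3 uint8, red, green, blue; 400x640 float32, mm along the optical axis (not along the pixel's ray), 0 where there is no reading.
- manip.calibration(name): a dict with "intrinsics" (3x3 intrinsics, pixels), "pose" (4x4, takes a point from camera to world coordinates). Camera axes: x right, y up, looking along -z (the intrinsics and any distortion apply to the point x, -y, -z); pixel columns grow to the right and rows downward; lengths in mm; the calibration is good to about 2 mm. A picture is of the moment at which its call begins. calibration takes no time and is no camera call.
- manip.sign_off(): hands the job in; it is judged then, once.
Trained networks look in the newest picture that a camera, given by its name, has taken for a name from the list of things; names that differ only in an ending like _2 or _b are one class to them, and where a whole thing is asked for, a point or a joint stands for the part that bears it (a point fixed in the world has none). Each returns a list of dicts, best first, with "score" (0 to 1); they miss things now and then, are a little off and sometimes report something else, mostly with a low value. They report only what shows in the picture. A call takes as long as a camera call. They do not tell look-alikes from the thing itself.
- manip.cut_out(query, camera): "mask" (400x640 bool, what is visible of it) and "position" ([column, row] in pixels, amid what is visible of it).
The state is a dict: "clock": time; "joints": joint angles; "qd": joint speeds; "effort": joint torques, N m; "eef_pos": TCP position; "eef_rot": TCP orientation; "wrist_force": force on the tool from outside, world axes, zero at the start; "moment": the same for the moment, N m; "finger_gap": finger opening in mm; "finger_force": force on a finger pad.
Only numpy, scipy, OpenCV 4.12 (cv2) and the standard library are available. Lean on these libraries where they do the work, as an engineer would, in place of code of your own. Each camera call takes 0.05 s, during which the arm holds its last target. There are 200 camera calls.

TASK

On the grey controller, turn the black selector knob to the click position marked by the green dot and leave it there. Then swing the cam lever with the red grip of the stirring station up until it stands upright, the cam's highest lift, so that the cup rises around the stirrer, and finish while holding the lever there: it is sprung and drops if let go. Do not touch the cup, and leave the other things on the bench where they are.

Things in the scene. Friction and masses are not known exactly. Their poses are not given: they have to be found in the camera images.
- selector_grip (a point): On the upright axis of the black selector knob on the grey controller box (150 x 150 x 60 mm), 92 mm above the bench, 11 mm below the knob's top. The knob is a bar 46 mm long, 14 mm wide, flanks from 70 to 103 mm above the bench, on a 48 mm round skirt. x axis: along the bar to its pointer end (white line); pinch the bar across y.
- selector_pointer (a point): The point 55 mm from the knob's axis in the direction of its pointer (white line), on the circle on which the dots lie.
- selector (a joint): Angle of the selector knob, rad: 0 at the start, grows clockwise seen from above, stops at 1.76. It clicks into a position every 0.349 rad (20 degrees): 0 has no dot; 0.349, 0.698, 1.047 and 1.396 have a dot each; the detent takes up to 0.08 N m and pulls it into the nearest click.
- mark_green: The green dot, 16 mm across, flat on the controller's top, 55 mm from the knob's axis. It lies at one of the four click positions; smaller grey dots (11 mm) lie at the other three. Origin at its centre.
- lever_grip (a point): Centre of the red drum grip at the end of the cam lever (a steel rod of 10 mm diameter), 100 mm from the pivot. The drum lies along the shaft's direction: 32 mm diameter, 32 mm long, flat ends; it spins freely on the lever, so its x and z axes mean nothing. At rest its centre is 105 mm above the bench, on the robot's side of the pivot; at the highest lift straight above it, 185 mm high.
- lever_pivot (a point): Point on the level cam-shaft axis in the plane of the lever's swing, 85 mm above the bench; does not turn with the lever. y axis: along the shaft towards the station; x: level, away from the robot's side. Grip centre at joint value q = pivot + 100 mm x (-cos(0.2+q) along x, +sin(0.2+q) up). An aluminium bearing, 100 mm high, stands 32 mm off on the +y side; cup and stirrer 160 mm off.
- cam_lever (a joint): Angle of the cam lever about its shaft, rad: 0 at rest on its stop (grip end towards the robot, 0.2 rad above level); grows as the grip swings up and away from the robot. 1.371 is the highest lift (lever upright); beyond it the stage sinks again, stop at 1.9. A spring pulls it back to 0: about 2 N at the grip at the start, 6 N when upright.
- stirrer_tip (a point): Underside of the stirrer disc (20 mm diameter), which hangs from the fixed blue stirrer head, 211 mm above the bench; 4 mm above the cup's rim at the start, 12 mm below the rim at the highest lift. Head, motor and stand rod stand fixed above it, up to 345 mm above the bench, from 30 mm on the robot's side of this point to 140 mm beyond it, 62 mm wide: pass around them.
- cup_rim (a point): Centre of the mouth of the glass cup (66 mm diameter, 80 mm high) that stands loose on the cam-lifted aluminium platform under the stirrer. The platform rises 16 mm at the highest lift.
- wash_bottle: Bystander: white bottle with blue cap, 66 mm diameter, 170 mm high; origin under its centre.
- amber_jar: Bystander: amber jar, 70 mm diameter, 110 mm high; origin under its centre.
- beaker: Bystander: empty glass beaker, 72 mm diameter, 95 mm high; origin under its centre.
- spatula: Bystander: spatula lying flat, 190 mm long.
- glove_box: Bystander: blue carton, 240 x 120 x 75 mm; origin under its centre.
- stopper: Bystander: cork stopper, 34 mm diameter, 30 mm high, beside the station; origin under its centre.
- vial: Bystander: small glass vial with white cap, 24 mm diameter, 50 mm high, beyond the controller; origin under its centre.
- cup: The glass cup itself; origin under its centre, on the platform.
Not all that is in view belongs to the job. Several things look just like the part that bears selector_grip: the one meant starts farthest to the robot's right.

How it is judged:
By the outcome, as a careful person would: the job done as asked, in the order asked, and still so for the second after the job is handed in, while the arm keeps its last pose, push and grip.
It also fails if it takes over 58 s, if anything falls off the work surface, if the arm or the gripper's body presses on something with over 40 N, if the wrist force passes 120 N, or if a joint passes its speed limit or range.

## Working session

There is one attempt and no reset: what is moved stays moved. The work goes in short steps, Python scripts to look and compute and a shell command to move; the robot and the scene stay as the last step left them, time stands still between calls to the robot, and variables do not carry over. Pictures are saved under pics/ and viewed, at most 10 in all, crops included, and the job is handed in when it is done.

```bash
mkdir -p pics; cat > h.py <<'E'
import numpy as np, cv2
from cell import manip
def shot(name,fn=None):
    p,d=manip.camera(name)
    if fn: cv2.imwrite('pics/'+fn,cv2.cvtColor(p,cv2.COLOR_RGB2BGR))
    return p,d
def world(name,d):
    c=manip.calibration(name);K=np.array(c['intrinsics']);T=np.array(c['pose'])
    v,u=np.mgrid[0:400,0:640]
    dist=c.get('distortion')
    x=(u-K[0,2])/K[0,0]*d;y=(v-K[1,2])/K[1,1]*d
    P=np.stack([x,-y,-d,np.ones_like(d)],-1)@T.T
    W=P[...,:3]; W[d==0]=np.nan
    return W
E
python3 - <<'E'
from h import *
for n in('scene','top'):
    c=manip.calibration(n);print(n,{k:np.round(v,3).tolist() if not isinstance(v,str) else v for k,v in c.items()})
    p,d=shot(n,n+'1.png');W=world(n,d);np.save(n+'W.npy',W)
    for q in('selector_grip','mark_green','lever_grip','cup','vial','stopper','wash_bottle','amber_jar','beaker','glove_box','spatula'):
        for r in manip.cut_out(q,n)[:4]:
            print(q,round(r['score'],2),np.round(r['position']),np.round(np.nanmedian(W[r['mask']],0)),np.round(np.nanmax(W[r['mask']],0)),r['mask'].sum())
print(manip.read_state()['clock'])
E
```

```text
scene {'intrinsics': [[385.4, 0.0, 321.234], [0.0, 385.4, 197.094], [0.0, 0.0, 1.0]], 'pose': [[-0.67, -0.388, 0.633, 1346.996], [0.742, -0.346, 0.574, 775.072], [-0.003, 0.854, 0.52, 855.175], [0.0, 0.0, 0.0, 1.0]]}
selector_grip 0.53 [376. 212.] [338. 132.  78.] [353. 151. 101.] 140
selector_grip 0.47 [265. 200.] [ 569. -208.   72.] [ 582. -198.  102.] 80
cup 0.63 [353. 231.] [605. 220. 172.] [621. 239. 209.] 470
cup 0.56 [232. 222.] [ 742. -198.   80.] [ 764. -181.  169.] 676
vial 0.41 [253. 224.] [ 659. -190.   28.] [ 668. -181.   48.] 73
vial 0.31 [338. 256.] [641. 228.  87.] [746. 302. 343.] 5411
stopper 0.57 [388. 284.] [571. 352.  25.] [580. 366.  30.] 115
wash_bottle 0.93 [233. 224.] [ 742. -198.   82.] [ 764. -181.  169.] 666
amber_jar 0.79 [222. 189.] [ 602. -451.   68.] [ 743. -224.  167.] 430
beaker 0.87 [441. 250.] [373. 401.  60.] [393. 434.  94.] 701
glove_box 0.83 [444. 309.] [611. 535.  71.] [694. 614. 178.] 4040
spatula 0.78 [318. 193.] [ 289. -231.   -1.] [ 311. -165.   18.] 217
spatula 0.28 [230. 224.] [ 741. -198.   82.] [ 764. -181.  169.] 690
top {'intrinsics'
[... 562 characters left out ...]
.] [355. 404.  36.] [387. 426. 109.] 346
vial 0.67 [304. 179.] [559.  44. 101.] [628. 125. 127.] 305
vial 0.44 [371. 160.] [ 647. -201.   47.] [ 660. -191.   59.] 47
stopper 0.28 [371. 160.] [ 647. -201.   47.] [ 660. -191.   59.] 37
wash_bottle 0.64 [376. 133.] [ 712. -216.  113.] [ 755. -191.  178.] 383
amber_jar 0.83 [451. 176.] [ 576. -467.  105.] [ 613. -441.  121.] 436
beaker 0.84 [209. 242.] [355. 403.  39.] [396. 427. 109.] 391
beaker 0.42 [304. 181.] [564.  42. 105.] [628. 118. 127.] 247
glove_box 0.8 [173. 185.] [548. 514.  74.] [676. 589.  89.] 2606
spatula 0.9 [380. 258.] [ 285. -228.    6.] [ 308. -158.   32.] 402
spatula 0.68 [223. 180.] [561. 341.  30.] [577. 356.  38.] 57
1.2
```

```bash
python3 - <<'E'
import cv2
t=cv2.imread('pics/top1.png');cv2.imwrite('pics/a.png',cv2.resize(t[110:290,200:440],None,fx=3.3,fy=3.3,interpolation=cv2.INTER_CUBIC))
t=cv2.imread('pics/scene1.png');cv2.imwrite('pics/b.png',cv2.resize(t[130:330,190:457],None,fx=2.95,fy=2.95,interpolation=cv2.INTER_CUBIC))
E
```

```text
(no output)
```

View pics/a.png

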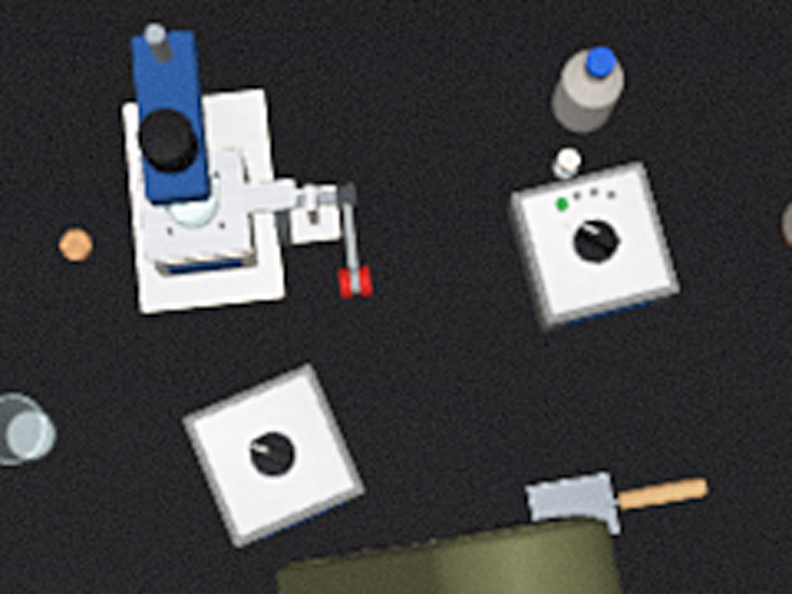

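View pics/b.png

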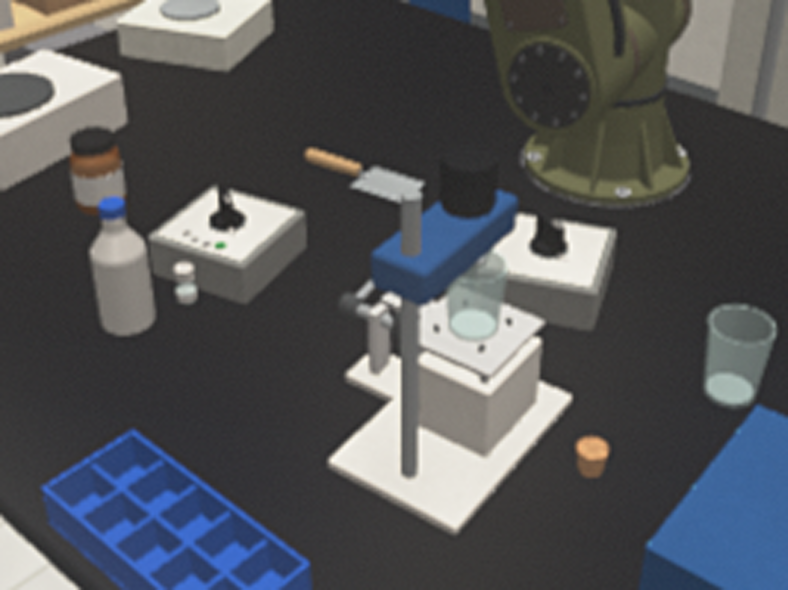

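```bash
cat >> h.py <<'E'
def plane(name,uv,z):
    c=manip.calibration(name);K=np.array(c['intrinsics']);T=np.array(c['pose'])
    uv=np.atleast_2d(uv).astype(float)
    r=np.c_[(uv[:,0]-K[0,2])/K[0,0],-(uv[:,1]-K[1,2])/K[1,1],-np.ones(len(uv))]@T[:3,:3].T
    return T[:3,3]+r*((z-T[2,3])/r[:,2])[:,None]
def pix(name,P):
    c=manip.calibration(name);K=np.array(c['intrinsics']);T=np.array(c['pose'])
    q=(np.atleast_2d(P)-T[:3,3])@T[:3,:3]
    return np.c_[K[0,0]*q[:,0]/-q[:,2]+K[0,2],-K[1,1]*q[:,1]/-q[:,2]+K[1,2]]
E
cat > m.py <<'E'
from h import *
for n in('top','scene'):
    p=cv2.cvtColor(cv2.imread(f'pics/{n}1.png'),cv2.COLOR_BGR2RGB).astype(int);W=np.load(n+'W.npy')
    R,G,B=p[...,0],p[...,1],p[...,2]
    g=(G>R+40)&(G>B+40)&(R<100); w=np.clip(G-(R+B)/2-20,0,None)
    near=np.hypot(W[...,0]-580,W[...,1]+210)<120
    wt=w*near; v,u=np.mgrid[0:400,0:640]
    if wt.sum(): print(n,'green',plane(n,[(u*wt).sum()/wt.sum(),(v*wt).sum()/wt.sum()],60).round(1))
    # box top outline
    top=near&(W[...,2]>50)&(W[...,2]<72)&(p.min(-1)>150)
    k=cv2.minAreaRect(np.argwhere(top)[:,::-1].astype(np.float32))
    c=cv2.boxPoints(k);c=plane(n,c,60);print('corners',c[:,:2].round().tolist(),c[:,:2].mean(0).round(1),[np.linalg.norm(c[i]-c[i-1]).round() for i in range(4)])
    lab=plane(n,np.c_[u.ravel(),v.ravel()],60).reshape(400,640,3)
    # dark knob
    dk=near&(W[...,2]>62)&(p.max(-1)<90)&(np.hypot(lab[...,0]-c[:,0].mean(),lab[...,1]-c[:,1].mean())<50)
    for lo,hi,zz in((62,80,66),(88,112,103)):
        m=dk&(W[...,2]>lo)&(W[...,2]<hi);a=np.argwhere(m)[:,::-1]
        if len(a)>3:
            q=plane(n,a,zz)[:,:2];e,V=np.linalg.eigh(np.cov(q.T));print(lo,len(a),q.mean(0).round(1),V[:,1].round(2),np.degrees(np.arctan2(V[1,1],V[0,1])).round(),np.sqrt(e).round(1))
    red=(R>G+60)&(R>B+60)&(W[...,2]>70)&(np.hypot(W[...,0]-505,W[...,1]-34)<60)
    a=np.argwhere(red)[:,::-1]
    if len(a):
        print('red',len(a),W[red].mean(0).round(1));cc=plane(n,cv2.boxPoints(cv2.minAreaRect(a.astype(np.float32))),113);print(cc[:,:2].round(),cc.mean(0).round(1))
E
python3 m.py
python3 - <<'E'
import sys;sys.path.insert(0,'.')
from h import *
C=lambda x,y:[200+(x+.5)/3.3-.5,110+(y+.5)/3.3-.5]
print(plane('top',[C(561,204),C(577,195),C(594,191),C(611,195)],60)[:,:2].round(1))
print('pivotend(z90)',plane('top',[C(347,190)],90),'redc',plane('top',[C(355,282)],110))
print('base edges',plane('top',[C(122,103),C(143,313),C(284,297),C(264,90)],10).round())
print('knob white line',plane('top',[C(584,225),C(600,234)],103).round())
print('knob skirt',plane('top',[C(597,241)],70).round())
p=cv2.imread('pics/top1.png');a=p[145:225,290:440];b=cv2.imread('pics/top1.png')[155:215,350:410]
cv2.imwrite('pics/c.png',np.hstack([cv2.resize(b,(540,540),interpolation=cv2.INTER_CUBIC)]))
E
```

```text
top green [[ 600.6 -190.6   60. ]]
corners [[639.0, -131.0], [678.0, -271.0], [507.0, -312.0], [469.0, -174.0]] [ 573.2 -222.2] [np.float64(176.0), np.float64(145.0), np.float64(176.0), np.float64(143.0)]
62 62 [ 554.  -223.6] [-0.83  0.56] 146.0 [10.5 13.5]
88 43 [ 553.5 -226.9] [0.47 0.88] 62.0 [ 5.  11.7]
red 57 [504.3  31.9 117. ]
[[518.  50.]
 [521.  18.]
 [492.  15.]
 [489.  46.]] [505.   32.3 113. ]
scene green [[ 602.  -186.7   60. ]]
corners [[648.0, -263.0], [531.0, -373.0], [480.0, -174.0], [596.0, -85.0]] [ 563.6 -223.7] [np.float64(185.0), np.float64(161.0), np.float64(206.0), np.float64(146.0)]
62 47 [ 565.7 -218.2] [-0.46  0.89] 117.0 [10.3 11.7]
88 11 [ 581.9 -192. ] [0.41 0.91] 66.0 [3.3 7.4]
[[ 600.2 -190.2]
 [ 610.1 -207.9]
 [ 614.5 -226.5]
 [ 610.  -244.9]]
pivotend(z90) [[609.82283613  42.50652626  90.        ]] redc [[506.379918    33.49573966 110.        ]]
base edges [[729. 300.  10.]
 [488. 271.  10.]
 [506. 114.  10.]
 [744. 139.  10.]]
knob white line [[ 568. -209.  103.]
 [ 558. -226.  103.]]
knob skirt [[ 557. -227.   70.]]
```

View pics/c.png

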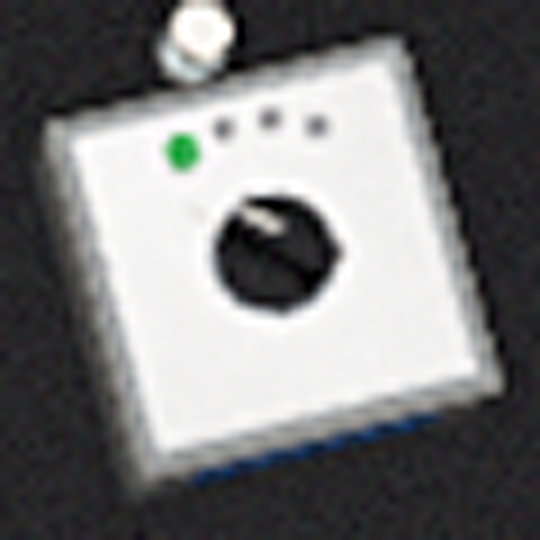

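```bash
python3 - <<'E'
from h import *
s=manip.read_state();print({k:np.round(v,3).tolist() for k,v in s.items()})
from scipy.spatial.transform import Rotation as R
print(R.from_euler('xyz',s['eef_rot']).as_matrix().round(3))
E
```

```text
{'clock': 1.2, 'joints': [-1.415, 0.3, 1.521, 0.0, 1.321, -0.067], 'qd': [-0.0, 0.0, -0.002, 0.0, 0.0, -0.001], 'effort': [-0.001, -53.167, -35.292, 0.071, 0.021, 0.0], 'eef_pos': [121.516, -536.4, 404.635], 'eef_rot': [-3.142, -0.0, 0.223], 'wrist_force': [-0.023, 0.588, 0.169], 'moment': [-0.022, -0.009, -0.017], 'finger_force': 0.0, 'finger_gap': 94.373}
[[ 0.975  0.221  0.   ]
 [ 0.221 -0.975  0.   ]
 [ 0.    -0.    -1.   ]]
```

```bash
python3 -m creep '{"slide":[[3.6,2.6,0],[3.6,2.6,0],[3.6,2.6,0],[3.6,2.6,0],[3.6,2.6,0],[3.6,2.6,0],[3.6,2.6,0],[3.6,2.6,0]],"turn":[0.07,0.07,0.07,0.07,0.07,0.07,0.07,0.07],"claw":[0.5,0.5,0.5,0.5,0.5,0.5,0.5,0.5]}' 20
python3 -m creep '{"slide":[[3.6,2.6,0],[3.6,2.6,0],[3.6,2.6,0],[3.6,2.2,0],[0,0,0]],"turn":[0.07,0.07,0.07,0.054,0],"claw":[0.5,0.5,0.5,0.5,0.5]}'
```

```text
clock: 2.2
eef_pos: [410.6, -327.4, 404.8]
eef_rot: [3.141, -0.0, 0.785]
wrist_force: [-0.4, -0.8, 0.3]
finger_gap: 47.0
finger_force: 0.0
clock: 2.82
eef_pos: [555.1, -226.8, 404.1]
eef_rot: [-3.141, -0.0, 1.05]
wrist_force: [-0.7, -0.1, -0.5]
finger_gap: 46.9
finger_force: 0.0
```

```bash
python3 -m creep '{"slide":[[0.35,0.05,-4],[0,0,-4],[0,0,-3],[0,0,-1.5],[0,0,-0.6],[0,0,0]],"turn":[0,0,0,0,0,0],"claw":[0.5,0.5,0.5,0.5,0.5,0.5]}'
python3 -m creep '{"slide":[[0,0,0],[0,0,0],[0,0,0],[0,0,0]],"turn":[0,0,0,0],"claw":[0.1,0.1,0.1,0.1]}' 15
```

```text
clock: 3.58
eef_pos: [557.1, -228.1, 274.3]
eef_rot: [3.141, -0.0, 1.047]
wrist_force: [-0.5, 0.1, -0.9]
finger_gap: 46.9
finger_force: 0.0
clock: 4.08
eef_pos: [557.3, -228.1, 274.0]
eef_rot: [3.139, -0.0, 1.047]
wrist_force: [3.6, -2.7, 1.5]
finger_gap: 13.9
finger_force: 15.0
```

```bash
python3 -m creep '{"slide":[[0,0,0],[0,0,0],[0,0,0],[0,0,0],[0,0,0]],"turn":[-0.12,-0.12,-0.11,0,0],"claw":[0.1,0.1,0.1,0.1,0.1]}' 20
python3 -c "
from h import *
s=manip.read_state();print(s['moment'],s['wrist_force'])"
```

```text
clock: 4.7
eef_pos: [557.0, -227.7, 274.0]
eef_rot: [-3.141, -0.0, 0.7]
wrist_force: [-3.7, 4.4, 5.0]
finger_gap: 13.9
finger_force: 20.0
[0.68577275 0.74306545 0.01452712] [-3.74704703  4.448153    4.95307894]
```

Release, rise, and look.

```bash
python3 -m creep '{"slide":[[0,0,0],[0,0,0],[0,0,1],[0,0,4],[0,0,5],[-3,5,5],[-3,5,0],[0,5,0]],"turn":[0,0,0,0,0,-0.1,-0.1,-0.1],"claw":[0.5,0.5,0.5,0.5,0.5,0.5,0.5,0.5]}'
python3 -m creep '{"slide":[[0,5,0],[0,3,0],[0,0,0]],"turn":[-0.1,-0.1,0],"claw":[0.5,0.5,0.5]}'
python3 - <<'E'
from h import *
p,d=shot('top','top2.png');W=world('top',d);np.save('topW2.npy',W)
b=p[155:215,350:410][...,::-1];a=p[150:220,270:340][...,::-1]
cv2.imwrite('pics/d.png',np.hstack([cv2.resize(b,(400,400),interpolation=cv2.INTER_CUBIC),cv2.resize(a,(400,400),interpolation=cv2.INTER_CUBIC)]))
E
```

```text
clock: 5.7
eef_pos: [501.0, -86.1, 415.8]
eef_rot: [3.14, -0.002, 0.393]
wrist_force: [0.9, 0.5, -0.5]
finger_gap: 47.2
finger_force: 0.0
clock: 6.08
eef_pos: [502.4, -5.8, 415.1]
eef_rot: [3.141, -0.001, 0.2]
wrist_force: [-0.7, 0.3, 0.5]
finger_gap: 46.9
finger_force: 0.0
```

View pics/d.png

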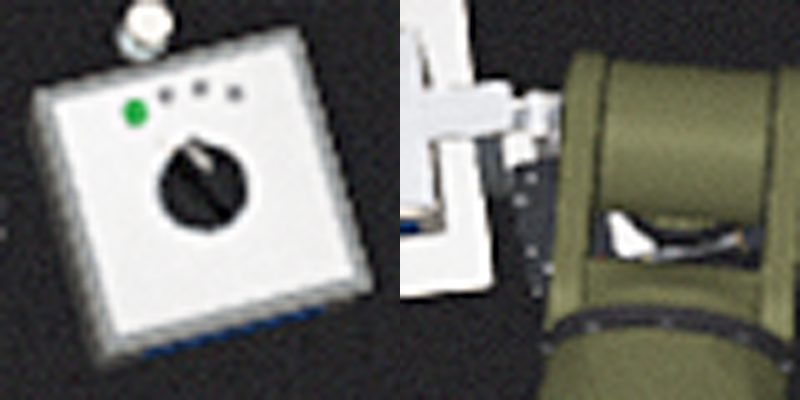

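```bash
python3 -m creep '{"slide":[[0.4,3.8,0],[0,0,-3],[0,0,-4],[0,0,-3],[0,0,-2],[0,0,-1],[0,0,0]],"turn":[-0.087,0,0,0,0,0,0],"claw":[0.7,0.7,0.7,0.7,0.7,0.7,0.7]}' 
python3 - <<'E'
from h import *
p,d=shot('scene','s2.png');cv2.imwrite('pics/e.png',cv2.resize(p[150:290,260:440][...,::-1],None,fx=4,fy=4,interpolation=cv2.INTER_CUBIC))
E
```

```text
clock: 7.0
eef_pos: [506.7, 30.2, 284.3]
eef_rot: [-3.142, 0.0, 0.11]
wrist_force: [-1.0, -0.3, 0.2]
finger_gap: 66.0
finger_force: 0.0
```

View pics/e.png

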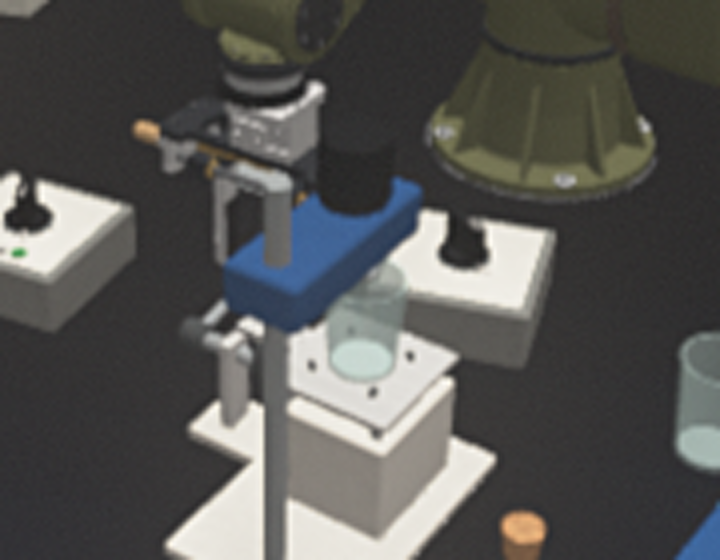

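```bash
python3 -m creep '{"slide":[[0,0.15,0],[0,0,0],[0,0,0],[0,0,0],[0,0,0]],"turn":[0,0,0,0,0],"claw":[0.25,0.25,0.25,0.25,0.25]}' 20
```

```text
clock: 7.68
eef_pos: [506.5, 33.6, 284.5]
eef_rot: [-3.138, -0.0, 0.11]
wrist_force: [-1.6, 17.3, 1.7]
finger_gap: 32.0
finger_force: 20.0
```

```bash
python3 -m creep '{"slide":[[0,0.2,0],[0,0,0],[0,0,0]],"turn":[0,0,0],"claw":[0.25,0.25,0.25]}' 20
```

```text
clock: 8.05
eef_pos: [506.5, 34.3, 284.4]
eef_rot: [-3.141, 0.0, 0.11]
wrist_force: [-4.4, 2.1, 5.5]
finger_gap: 32.1
finger_force: 20.0
```

```bash
python3 -m creep '{"slide":[[0.36,0.04,1.32],[0.54,0.06,1.26],[0.7,0.08,1.17],[0.86,0.095,1.06],[1.0,0.11,0.94],[0,0,0],[0,0,0]],"turn":[0,0,0,0,0,0,0],"claw":[0.25,0.25,0.25,0.25,0.25,0.25,0.25]}' 25
```

```text
clock: 8.93
eef_pos: [541.0, 38.1, 342.0]
eef_rot: [-3.142, 0.001, 0.11]
wrist_force: [-6.8, 2.2, 0.3]
finger_gap: 31.9
finger_force: 25.0
```

```bash
python3 -m creep '{"slide":[[1.11,0.12,0.79],[1.21,0.13,0.63],[1.28,0.14,0.46],[1.33,0.15,0.28],[1.36,0.15,0.09],[0,0,0],[0,0,0],[0,0,0]],"turn":[0,0,0,0,0,0,0,0],"claw":[0.25,0.25,0.25,0.25,0.25,0.25,0.25,0.25]}' 25
python3 - <<'E'
from h import *
p,d=shot('scene','s3.png');W=world('scene',d)
P=p.astype(int);red=(P[...,0]>P[...,1]+60)&(P[...,0]>P[...,2]+60)&(np.hypot(W[...,0]-604,W[...,1]-44)<60)
print(red.sum(),W[red].mean(0) if red.any() else '')
cv2.imwrite('pics/f.png',cv2.resize(p[120:260,250:430][...,::-1],None,fx=4,fy=4,interpolation=cv2.INTER_CUBIC))
print(pix('scene',[[602.7,44.6,185],[602.7,44.6,85]]))
E
```

```text
clock: 9.93
eef_pos: [603.7, 45.0, 364.7]
eef_rot: [3.141, 0.0, 0.11]
wrist_force: [-5.0, 1.1, 1.6]
finger_gap: 32.0
finger_force: 25.0
52 [612.74587177  48.59928426 191.45963565]
[[308.3260012  206.85321161]
 [308.93992399 231.97711016]]
```

View pics/f.png

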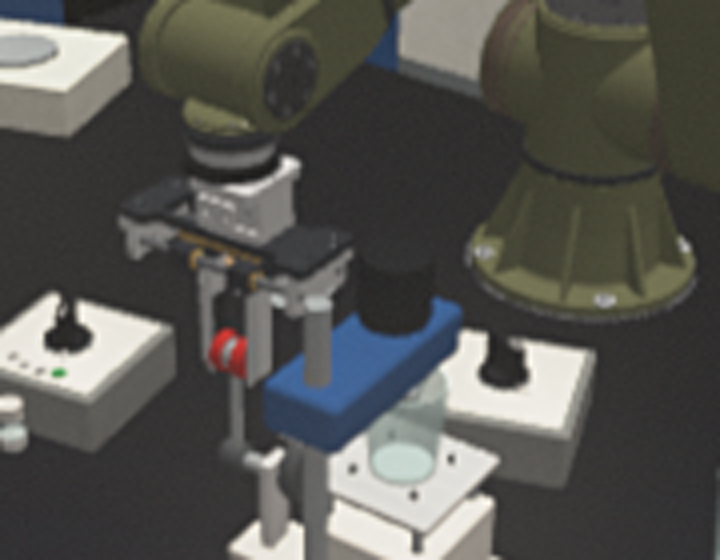

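```bash
python3 - <<'E'
from h import *
print(manip.sign_off())
E
```

```text
the job is handed in; nothing more can be done
None
```

I turned the selector knob one click (20°) to the green dot and left it there, and handed the job in with the gripper holding the cam lever upright: the measured motion puts the joint at about 1.37 rad. It finished at about 10 s of the 58 s allowed; I saw nothing else on the bench disturbed, but no verdict came back.

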